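# Re-zero a fence micro-adjuster: to the stop, four clicks back, lock

## Task

Re-zero the fence micro-adjuster: turn its black wing dial clockwise until it comes up against its end stop (firmly, but do not force it past the stop), then back it off anticlockwise by exactly four clicks. Then push the small lock lever beside the dial fully over, away from the dial's sloping front, leaving the dial on that click and the things lying around undisturbed.

Things in the scene. Friction and masses are not known exactly. Their poses are not given: they have to be found in the camera images.
- adjuster: Micro-adjuster fixed on the table: foot plate 116x164x14 mm (y -56 to +108), aluminium housing with a face sloping to the front, highest point about 142 mm. Origin on the table under the middle of the housing; x runs from the front (which looks to the robot's left, at the fence) to the back, z up. A steel rod sticks out of the front (-x) at height 29 mm, to about 90 mm from the origin; the dial moves it 1 mm a click.
- dial_grip (a point): On the dial's axis, 11 mm below the top of its wing grip. z points out along the axis, which leans 32 deg (0.56 rad) from vertical to the adjuster's front (-x); x runs along the wing and turns with the dial. Wing 64 mm long (x), 18 thick (y), 34 high (11 mm above this point to 23 below); under it a skirt 64 mm across, then a fixed collar 74 mm across (29 to 45 mm below).
- dial (a joint): Dial angle, rad, grows anticlockwise seen from outside. Clicks into a notch every 20 deg (0.349) at 0.1 to 0.25 N m and stays there; starts 5 to 8 clicks from the stop. The last notch clockwise reads 0; clicks count from it. The stop is felt 0.06 rad past it and gives a little, about 25 N m per rad: 0.3 to 1.5 N m against it is right, over 3 N m is forcing it. Let go there, it springs back to 0.
- lock (a joint): Angle of the lock lever, rad: 0 leaning to the adjuster's front (released), 1.0 leaning to the back (locked). It stays where it is left.
- lock_tip (a point): Centre of the ball tip (26 mm across) of the lock lever, a 10 mm rod whose ball centre is 65 mm from its pivot; the pivot is at x 0, y +78, z 36 mm of the adjuster, on a block 70x50 mm, 39 mm high from the table. It swings parallel to the adjuster's x and z axes, from 0.5 rad forward to 0.5 rad back of upright; moving it takes about 1 N at the ball.
- scoring_blade: Bystander: round toothed saw blade, 120 mm diameter, 9 mm thick, lying flat; origin under its centre.
- caliper: Bystander: caliper 262 x 67 x 14 mm lying flat; origin under its centre, y along its length.
- wax_tin: Bystander: round flat tin with lid, 77 mm diameter, 40 mm high; origin under its centre.
- setting_block: Bystander: aluminium block 50 x 75 x 40 mm; origin under its centre, y along its length.

How it is judged:
By the outcome, as a careful person would: the job done as asked, in the order asked, and still so for the second after the job is handed in, with the robot touching nothing.
It also fails if it takes over 72 s, if anything falls off the work surface, if the arm or the gripper's body presses on something with over 40 N, if the wrist force passes 120 N, or if a joint passes its speed limit or range.

## Robot

A 6-joint arm with a two-finger parallel gripper is mounted at the origin on a cart in front of the work surface, level with it; the furniture and walls round the work are solid. World frame = base frame: x ahead of the robot, y to its left, z up, the work surface at z = 0. Lengths are in m, angles in rad, forces in N, time in s.
With the tool pointing down it reaches from about 0.35 to 0.775 m from the base axis. Payload 5.5 kg.
Tool frame: the origin (TCP) lies on the centre line of the jaws, within the pads' length; the fingertips stand 11 mm ahead of it and the grasp point (between the pads) lies 8 mm behind it (env.nose_length is the distance from the TCP to the fingertips, in m); x points along the fingers, z is the direction in which the jaws open and shut, and the axes are right-handed (so a half turn about x gives the same grasp; the last joint's range is limited). The gripper opens to 85 mm and grips with 20 to 120 N. Pads are 22 mm wide; open, the fingers measure 114 mm over their backs; the gripper's body (76 mm by 85 mm) begins 54 mm behind the grasp point. The pads swing forward as they close: fully open they stand 13 mm farther back than shut.
Start: joints at [1.135, 0.313, 0.046, 1.304, 0, 1.431], TCP at [0.168, 0.55, 0.242] pointing down, gripper open.
Joint ranges: [-2.76, 2.76], [-0.86, 1.69], [-1.03, 1.26], [-2.2, 2.34], [-1.47, 1.5], [-3.14, 3.14]. Speed limits (rad/s): [2.57, 2.57, 3.14, 3.14, 3.14, 3.14].

## Interface

Orientations are given as a unit quaternion [w, x, y, z].
In Python, from workcell import env gives the robot as it stands. The module is installed in compiled form; this text tells all that it offers.
- The arm moves only by the tool step_arm, never from a script. Its argument "moves" is a list that holds one entry, the list of rows, each a list of 7 numbers: the turn, a rotation vector about the tool's x, y, z in rad, then the shift along the tool's x, y, z in m, then the opening, from 0 (shut) to 1 (fully open). In form: [[[rx, ry, rz, tx, ty, tz, grip], ...]]. A call has 1 to 12 rows; each row is the pose to reach, as a shift and turn from the pose measured when the call began, along the tool's axes at that moment; what a row does not reach only later rows make up. A row lasts 1/10 s, in which the tool goes at most 50 mm and 8.59 degrees, less where a joint would pass 70% of its speed; a pose out of reach is approached as far as the arm can. A call with a gripper value outside its range is refused whole. The fingers move at their own pace and stop on an object; "force" is the grip in N (left out, the last holds). Time passes only in rows, so rows that repeat a pose let the fingers close. It gives the time, the measured TCP pose, the force and the opening at its end, in the units of the state.
- env.get_state(): the state, without advancing time (a new reading comes with each control period).
- env.read_camera(name): name is "scene" or "top" or "wrist"; returns (picture, depth): 420x560x3 uint8, red, green, blue; 420x560 float32, m along the optical axis (not along the pixel's ray), 0 where there is no reading.
- env.get_calibration(name): a dict with "mtx" (3x3 intrinsics, pixels), "camera_from_world" (4x4, takes a point from world to camera coordinates); the wrist camera has in their place "T_tool_cam" (4x4, takes a point from camera to tool coordinates, whose origin is the TCP and whose axes are the tool frame's). Camera axes: x right, y down, z forward; pixel columns grow to the right and rows downward; lengths in m; the calibration is good to about 2 mm. A picture is of the moment at which its call begins: read the wrist's pose just before it. get_calibration takes no time and is no camera call.
- env.hand_in(): hands the job in, once; it reports no verdict.
Trained networks look in the newest picture that a camera, given by its name, has taken for a name from the list of things; names that differ only in an ending like _2 or _b are one class to them, and where a whole thing is asked for, a point or a joint stands for the part that bears it (a point fixed in the world has none). Each returns a list of dicts, best first, with "confidence" (0 to 1); they miss things now and then, are a little off and sometimes report something else, mostly with a low value. They report only what shows in the picture. A call takes as long as a camera call.
- env.boxes_of(camera, thing): "uv" ([column, row] in pixels, amid what is visible of it).
- env.silhouettes(camera, thing): "mask" (420x560 bool, what is visible of it) and "uv" ([column, row] in pixels, amid what is visible of it).
The state is a dict: "clock": time; "joint_pos": joint angles; "qvel": joint speeds; "tau": joint torques, N m; "tcp_pos": TCP position; "orientation": TCP orientation; "wrist_force": force on the tool from outside, world axes, zero at the start; "ft_torque": the same for the moment, N m; "finger_gap": finger opening in m.
Only numpy, scipy, OpenCV 4.12 (cv2) and the standard library are available. Lean on these libraries where they do the work, as an engineer would, in place of code of your own. Each camera call takes 0.05 s, during which the arm holds its last target.

## Working session

There is one attempt and no reset: what is moved stays moved. The work goes in short steps, Python scripts to look and compute and a tool call to move; the robot and the scene stay as the last step left them, time stands still between calls to the robot, and variables do not carry over. Pictures are saved under pics/ and viewed, and the job is handed in when it is done.

Besides the shell and the picture viewer there is one more tool, called after "Call:" in YAML: its name, and indented under it one key for each argument. step_arm: Moves the arm, as the interface text tells. Its arguments: {"type":"object","properties":{"moves":{"type":"array","items":{"type":"array","items":{"type":"array","items":{"type":"number"}}}},"force":{"type":"number"}},"required":["moves"]}

```bash
mkdir -p pics; ls; cat > h.py <<'E'
import numpy as np, cv2
from workcell import env
from scipy.spatial.transform import Rotation as R
def save(name,im): cv2.imwrite('pics/'+name,cv2.cvtColor(im,cv2.COLOR_RGB2BGR))
def w2c(cam):
    c=env.get_calibration(cam); return c['mtx'],np.array(c['camera_from_world'])
def tcp():
    s=env.get_state(); q=s['orientation']; T=np.eye(4); T[:3,:3]=R.from_quat(np.r_[q[1:],q[0]]).as_matrix(); T[:3,3]=s['tcp_pos']; return T,s
def wcal():
    c=env.get_calibration('wrist'); T,_=tcp(); return c['mtx'],np.linalg.inv(T@np.array(c['T_tool_cam']))
def back(depth,K,cw):
    v,u=np.mgrid[:420,:560]; z=depth
    p=np.stack([(u-K[0,2])/K[0,0]*z,(v-K[1,2])/K[1,1]*z,z,np.ones_like(z)],-1)
    return (p@np.linalg.inv(cw).T)[...,:3]
def proj(P,K,cw):
    P=np.atleast_2d(P); c=P@cw[:3,:3].T+cw[:3,3]; p=c@np.array(K).T; return p[:,:2]/p[:,2:]
E
python3 - <<'E'
from h import *
T,s=tcp(); print({k:np.round(v,3) for k,v in s.items()}); print(T.round(3), env.nose_length)
for c in ['scene','top','wrist']:
    im,d=env.read_camera(c); save(c+'0.png',im); np.save(c+'0.npy',d)
    if c!='wrist':
        K,cw=w2c(c); print(c,K,np.linalg.inv(cw).round(3))
    else: print(env.get_calibration(c))
    for t in ['adjuster','dial_grip','lock_tip','scoring_blade','caliper','wax_tin','setting_block']:
        r=env.boxes_of(c,t); print(c,t,[(np.round(x['uv']),round(x['confidence'],2)) for x in r[:3]])
E
```

```text
pics
{'clock': np.float64(0.0), 'joint_pos': array([1.135, 0.314, 0.045, 1.304, 0.   , 1.431]), 'qvel': array([ 0.001,  0.001,  0.002, -0.   ,  0.002,  0.   ]), 'tau': array([-1.0000e-03, -4.8063e+01,  2.9853e+01,  1.9000e-02, -0.0000e+00,
       -0.0000e+00]), 'tcp_pos': array([0.167, 0.55 , 0.241]), 'orientation': array([ 0.568, -0.421,  0.569,  0.421]), 'wrist_force': array([ 0.363, -0.483,  0.337]), 'ft_torque': array([-0.009, -0.05 ,  0.004]), 'finger_gap': np.float64(0.086)}
[[-0.001 -0.957  0.292  0.167]
 [-0.002  0.292  0.957  0.55 ]
 [-1.     0.    -0.002  0.241]
 [ 0.     0.     0.     1.   ]] 0.011
scene [[509.89155506   0.         282.07371103]
 [  0.         509.89155506 210.56984014]
 [  0.           0.           1.        ]] [[ 0.444 -0.517  0.732 -0.307]
 [-0.896 -0.275  0.35  -0.476]
 [ 0.021 -0.811 -0.585  0.769]
 [ 0.     0.     0.     1.   ]]
scene adjuster [(array([370., 264.]), 0.64)]
scene dial_grip [(array([359., 239.]), 0.84)]
scene lock_tip []
scene scoring_blade [(array([260., 301.]), 0.93)]
scene caliper [(array([173., 219.]), 0.57)]
scene wax_tin [(array(
[... 797 characters left out ...]
90., 326.]), 0.56)]
{'mtx': array([[343.90971497,   0.        , 275.62410645],
       [  0.        , 343.90971497, 209.49762117],
       [  0.        ,   0.        ,   1.        ]]), 'T_tool_cam': array([[-8.96065381e-04, -2.97781845e-01,  9.54633527e-01,
        -1.31726776e-01],
       [ 3.00018490e-04, -9.54633947e-01, -2.97781694e-01,
         7.62035993e-02],
       [ 9.99999554e-01,  1.95758421e-05,  9.44754491e-04,
         7.35600960e-04],
       [ 0.00000000e+00,  0.00000000e+00,  0.00000000e+00,
         1.00000000e+00]])}
wrist adjuster []
wrist dial_grip []
wrist lock_tip []
wrist scoring_blade []
wrist caliper [(array([ 91., 411.]), 0.57)]
wrist wax_tin []
wrist setting_block []
```

View pics/scene0.png

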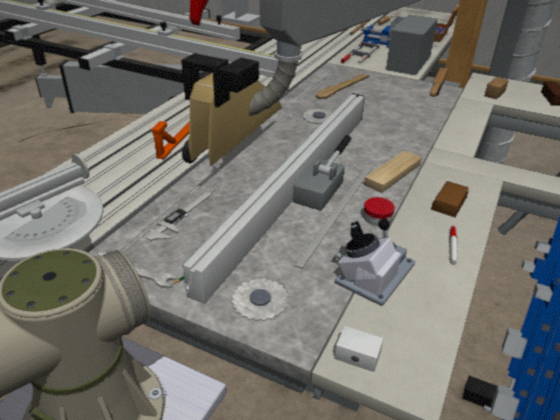

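View pics/top0.png

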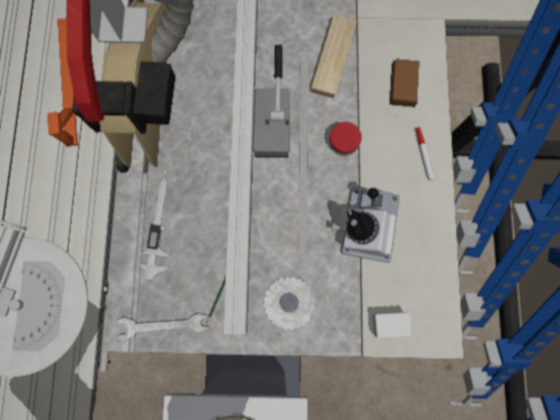

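The scene view shows the adjuster at about (370,264), with the dial at (359,239) and the lock ball at (383,225). In the top view the dial is at (361,226) and the lock ball at (373,193). The red tin is just beyond it, and the fence is to the left. Next I'll localise from depth.

```bash
python3 - <<'E'
from h import *
for c,(u0,u1,v0,v1) in {'scene':(320,430,200,310),'top':(320,420,170,275)}.items():
    im=cv2.imread(f'pics/{c}0.png'); d=np.load(c+'0.npy'); K,cw=w2c(c); P=back(d,K,cw)
    cv2.imwrite(f'pics/{c}0z.png',cv2.resize(im[v0:v1,u0:u1],None,fx=5,fy=5,interpolation=cv2.INTER_CUBIC))
    p=P[v0:v1,u0:u1]; 
    Z=p[...,2]
    print(c,'valid',(d>0).mean())
    for lo,hi in [(-.01,.005),(.009,.019),(.03,.05),(.05,.08),(.08,.1),(.1,.12),(.12,.15)]:
        m=(Z>lo)&(Z<hi)&(d[v0:v1,u0:u1]>0); q=p[m]
        if len(q): print(lo,hi,len(q),q.min(0).round(3),q.max(0).round(3),np.median(q,0).round(3))
    np.save(c+'_P.npy',P)
E
```

```text
scene valid 0.9626998299319728
-0.01 0.005 7244 [ 0.386 -0.436 -0.01 ] [ 0.885 -0.104  0.005] [ 0.62  -0.294 -0.001]
0.009 0.019 889 [ 0.449 -0.375  0.009] [ 0.746 -0.102  0.019] [ 0.493 -0.341  0.013]
0.03 0.05 972 [ 0.461 -0.352  0.03 ] [ 0.779 -0.102  0.05 ] [ 0.601 -0.268  0.038]
0.05 0.08 964 [ 0.46 -0.35  0.05] [ 0.595 -0.236  0.08 ] [ 0.48  -0.318  0.068]
0.08 0.1 817 [ 0.465 -0.331  0.08 ] [ 0.595 -0.241  0.1  ] [ 0.496 -0.302  0.091]
0.1 0.12 397 [ 0.486 -0.306  0.1  ] [ 0.604 -0.234  0.12 ] [ 0.516 -0.283  0.106]
0.12 0.15 112 [ 0.489 -0.27   0.12 ] [ 0.542 -0.243  0.133] [ 0.501 -0.256  0.125]
top valid 0.9959863945578231
-0.01 0.005 6911 [ 0.423 -0.428 -0.009] [ 0.68  -0.187  0.005] [ 0.554 -0.303 -0.001]
0.009 0.019 645 [ 0.454 -0.374  0.009] [ 0.63  -0.237  0.019] [ 0.572 -0.283  0.013]
0.03 0.05 611 [ 0.465 -0.352  0.03 ] [ 0.622 -0.211  0.05 ] [ 0.585 -0.307  0.037]
0.05 0.08 640 [ 0.465 -0.349  0.05 ] [ 0.595 -0.236  0.08 ] [ 0.498 -0.311  0.069]
0.08 0.1 794 [ 0.469 -0.33   0.08 ] [ 0.608 -0.239  0.1  ] [ 0.512 -0.299  0.092]
0.1 0.12 501 [ 0.488 -0.314  0.1  ] [ 0.607 -0.235  0.12 ] [ 0.531 -0.284  0.106]
0.12 0.15 181 [ 0.494 -0.269  0.12 ] [ 0.548 -0.24   0.134] [ 0.513 -0.253  0.125]
```

View pics/scene0z.png

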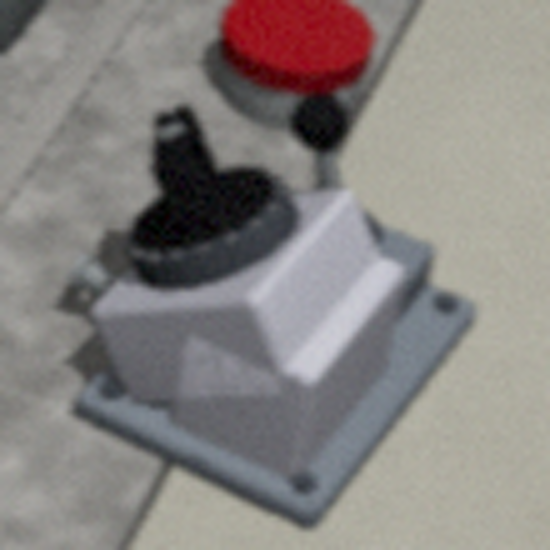

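View pics/top0z.png

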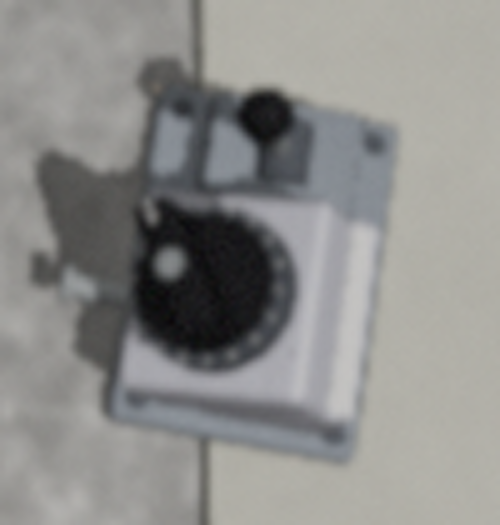

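```bash
python3 - <<'E'
from h import *
from scipy.optimize import least_squares
K,cw=w2c('top')
def ray(uv,z,K,cw):
    Ti=np.linalg.inv(cw); d=Ti[:3,:3]@np.linalg.inv(K)@np.r_[uv,1]; o=Ti[:3,3]; return o+d*(z-o[2])/d[2]
def off(z,c): return z
pt=np.array([[150,92],[398,125],[348,462],[112,415]])/5+[320,170]-0.4
mdl=np.array([[-58,108],[58,108],[58,-56],[-58,-56]])/1e3
W=np.array([ray(p,.014 if i not in() else .014,K,cw)[:2] for i,p in enumerate(pt)]); print(W.round(4))
def fit(W,mdl):
    a=mdl-mdl.mean(0);b=W-W.mean(0);H=a.T@b
    th=np.arctan2(H[0,1]-H[1,0],H[0,0]+H[1,1]); Rm=np.array([[np.cos(th),-np.sin(th)],[np.sin(th),np.cos(th)]])
    t=W.mean(0)-Rm@mdl.mean(0); return th,t,W-(mdl@Rm.T+t)
print(fit(W,mdl))
K2,cw2=w2c('scene')
pts=np.array([[75,400],[472,305],[308,522]])/5+[320,200]-.4
W2=np.array([ray(p,.010,K2,cw2)[:2] for p in pts]); print(W2.round(4)); print(fit(W2,mdl[[3,1,2]]))
print('fence+bystanders')
for c in ['top','scene']:
    P=np.load(c+'_P.npy'); K,cw=w2c(c)
    for t in ['wax_tin','scoring_blade','setting_block','caliper']:
        env.read_camera(c); r=env.silhouettes(c,t)
        for x in r[:1]:
            q=P[x['mask']]; print(c,t,round(x['confidence'],2),np.median(q,0).round(3),np.percentile(q,2,0).round(3),np.percentile(q,98,0).round(3))
P=np.load('top_P.npy'); q=P[60:330,215:350].reshape(-1,3); q=q[(q[:,2]>.02)&(q[:,0]>.35)&(q[:,0]<.8)]; print(np.percentile(q,[1,50,99],0).round(3))
E
```

```text
[[ 0.6262 -0.256 ]
 [ 0.6123 -0.3737]
 [ 0.4521 -0.3455]
 [ 0.4718 -0.2367]]
(np.float64(-1.7197182907291386), array([ 0.51489556, -0.29913907]), array([[-0.00411271,  0.00175999],
       [-0.00078945, -0.00117259],
       [ 0.00122339,  0.0026695 ],
       [ 0.00367877, -0.00325691]]))
[[ 0.4688 -0.2352]
 [ 0.61   -0.3718]
 [ 0.4461 -0.3463]]
(np.float64(-1.7324844087130677), array([ 0.512743  , -0.29887108]), array([[ 2.03519637e-03, -2.58108023e-03],
       [-2.42098948e-06,  1.73770813e-03],
       [-2.03277538e-03,  8.43372104e-04]]))
fence+bystanders
top wax_tin 0.56 [ 0.743 -0.243  0.038] [ 0.71  -0.281 -0.002] [ 0.782 -0.207  0.043]
top scoring_blade 0.94 [ 0.356 -0.115  0.002] [ 0.306 -0.166 -0.002] [ 0.408 -0.065  0.01 ]
top setting_block 0.61 [ 0.314 -0.34   0.038] [ 0.288 -0.379  0.007] [ 0.338 -0.306  0.042]
top caliper 0.73 [0.489 0.199 0.005] [ 0.411  0.175 -0.   ] [0.63  0.218 0.015]
scene wax_tin 0.77 [ 0.729 -0.244  0.037] [ 0.707 -0.28   0.002] [ 0.779 -0.211  0.041]
scene scoring_blade 0.67 [ 0.491 -0.305  0.058] [ 0.456 -0.365 -0.001] [ 0.611 -0.235  0.124]
scene setting_block 0.77 [ 0.295 -0.347  0.038] [ 0.284 -0.382  0.002] [ 0.334 -0.31   0.041]
scene caliper 0.77 [0.479 0.199 0.005] [ 0.404  0.173 -0.003] [0.625 0.229 0.014]
[[ 0.357 -0.248  0.026]
 [ 0.655 -0.017  0.086]
 [ 0.796  0.022  1.091]]
```

```bash
python3 - <<'E'
from h import *
th=-1.726;o=np.array([.514,-.299,0])
Ra=R.from_euler('z',th).as_matrix()
ax=np.array([-np.sin(.5585),0,np.cos(.5585)]); ex=np.array([np.cos(.5585),0,np.sin(.5585)])
for c in ['top','scene']:
    P=np.load(c+'_P.npy').reshape(-1,3); A=(P-o)@Ra
    m=(abs(A[:,0])<.12)&(A[:,1]>-.08)&(A[:,1]<.13)&(A[:,2]>.02); A=A[m]; col=cv2.imread(f'pics/{c}0.png').reshape(-1,3)[m].mean(1)
    print(c,len(A))
    n=A@ax; s=A@ex
    h,e=np.histogram(n,bins=np.arange(.02,.16,.004)); print('axis hist',dict(zip(e.round(3),h)))
    h,e=np.histogram(n[col<60],bins=np.arange(.02,.16,.004)); print('dark',dict(zip(e.round(3),h)))
    lm=(A[:,1]>.06)&(A[:,2]>.08); print('ball',A[lm].min(0).round(3),A[lm].max(0).round(3),lm.sum())
    for lo in np.arange(.07,.15,.008):
        q=(n>lo)&(n<lo+.008)&(A[:,1]<.06)&(col<60)
        if q.sum()>3: print(lo.round(3),q.sum(),'s',np.percentile(s[q],[2,98]).round(3),'y',np.percentile(A[q,1],[2,98]).round(3))
E
```

```text
top 2774
axis hist {np.float64(0.02): np.int64(62), np.float64(0.024): np.int64(29), np.float64(0.028): np.int64(45), np.float64(0.032): np.int64(82), np.float64(0.036): np.int64(179), np.float64(0.04): np.int64(181), np.float64(0.044): np.int64(110), np.float64(0.048): np.int64(52), np.float64(0.052): np.int64(42), np.float64(0.056): np.int64(39), np.float64(0.06): np.int64(62), np.float64(0.064): np.int64(58), np.float64(0.068): np.int64(88), np.float64(0.072): np.int64(341), np.float64(0.076): np.int64(218), np.float64(0.08): np.int64(33), np.float64(0.084): np.int64(24), np.float64(0.088): np.int64(128), np.float64(0.092): np.int64(156), np.float64(0.096): np.int64(279), np.float64(0.1): np.int64(80), np.float64(0.104): np.int64(20), np.float64(0.108): np.int64(21), np.float64(0.112): np.int64(23), np.float64(0.116): np.int64(16), np.float64(0.12): np.int64(18), np.float64(0.124): np.int64(28), np.float64(0.128): np.int64(134), np.float64(0.132): np.int64(81), np.float64(0.136): np.int64(1), np.float64(0.14): np.int64(0), np.float64(0.144): np.int64(0), np.float64(0.148): np.int6
[... 3404 characters left out ...]
2): np.int64(24), np.float64(0.116): np.int64(24), np.float64(0.12): np.int64(15), np.float64(0.124): np.int64(25), np.float64(0.128): np.int64(57), np.float64(0.132): np.int64(10), np.float64(0.136): np.int64(0), np.float64(0.14): np.int64(0), np.float64(0.144): np.int64(0), np.float64(0.148): np.int64(0), np.float64(0.152): np.int64(0)}
ball [-0.029  0.065  0.08 ] [-0.004  0.087  0.111] 124
0.078 66 s [0.002 0.055] y [-0.036 -0.004]
0.086 99 s [-0.011  0.052] y [-0.036  0.005]
0.094 201 s [-0.006  0.051] y [-0.03   0.025]
0.102 45 s [0.022 0.043] y [-0.032  0.016]
0.11 40 s [0.024 0.042] y [-0.031  0.012]
0.118 45 s [0.024 0.043] y [-0.03   0.012]
0.126 77 s [0.009 0.042] y [-0.029  0.02 ]
```

```bash
cat >> h.py <<'E'
th=-1.726;o=np.array([.514,-.299,0]);Ra=R.from_euler('z',th).as_matrix()
ax=np.array([-np.sin(.5585),0,np.cos(.5585)]); ex=np.array([np.cos(.5585),0,np.sin(.5585)])
# face frame: ex (up-slope, to back), ey=adj y, ax = outward
def face(P):
    A=(P-o)@Ra; return np.stack([A@ex,A[...,1],A@ax],-1)
def unface(f):
    f=np.asarray(f,float); A=f[...,:1]*ex+f[...,1:2]*np.array([0,1,0])+f[...,2:]*ax; return A@Ra.T+o
E
python3 - <<'E'
from h import *
Q=[]
for c in ['top','scene']:
    F=face(np.load(c+'_P.npy').reshape(-1,3))
    m=(F[:,2]>.105)&(F[:,2]<.15)&(abs(F[:,1])<.05)&(abs(F[:,0]-.02)<.05)
    q=F[m]; Q.append(q)
    t=q[q[:,2]>.126][:,:2]; 
    r=cv2.minAreaRect((t*1000).astype(np.float32)); print(c,len(t),r, t.mean(0).round(4))
    im=np.full((300,300),255,np.uint8)
    for p in q: cv2.circle(im,(int(150+(p[1])*2500),int(150-(p[0]-.02)*2500)),2,int(max(0,(0.135-p[2])*6000)),-1)
    cv2.imwrite(f'pics/wing_{c}.png',im)
im=np.hstack([cv2.imread('pics/wing_top.png'),cv2.imread('pics/wing_scene.png')]); cv2.imwrite('pics/wing.png',im)
E
```

```text
top 232 ((20.8127384185791, 3.1538619995117188), (18.01576805114746, 62.383216857910156), 29.680604934692383) [0.0217 0.0023]
scene 108 ((22.0506649017334, -0.21808242797851562), (17.353748321533203, 64.47276306152344), 29.953401565551758) [ 0.0243 -0.0034]
```

View pics/wing.png

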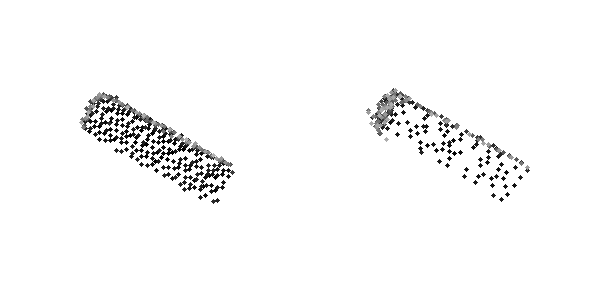

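The top and scene depth agree on the wing. In the face frame it is centred at s≈21.4 mm, y≈1.5 mm, with its long axis at about 119.8°, and its measured 18×62–64 mm and 34 mm step match the stated sizes. Next I'll check the path for obstacles and compute the move.

```bash
cat >> h.py <<'E'
GR=unface(np.array([.0214,.0012,.1205]))
AX=Ra@ax
def tooldir(deg):
    """tool x into dial, tool z at angle deg in (s,y) face plane"""
    z=Ra@(np.cos(np.radians(deg))*ex+np.sin(np.radians(deg))*np.array([0,1.,0])); x=-AX; return np.stack([x,np.cross(z,x),z],1)
def move(Rt,pt):
    T,_=tcp(); dR=T[:3,:3].T@Rt; return R.from_matrix(dR).as_rotvec().round(4),(T[:3,:3].T@(pt-T[:3,3])).round(4)
E
python3 - <<'E'
from h import *
print('grip',GR.round(4),'ax',AX.round(3))
P=np.concatenate([np.load(c+'_P.npy').reshape(-1,3) for c in ('top','scene')])
for x in np.arange(.2,.8,.1):
    print(round(x,1),[ (round(y,1), float(np.percentile(P[m][:,2],99).round(2))) for y in np.arange(-.4,.6,.1) if (m:=(abs(P[:,0]-x-.05)<.05)&(abs(P[:,1]-y-.05)<.05)&(P[:,2]<1)).sum()>5])
R0=tooldir(29.7); 
for s in (0,180):
    Rt=tooldir(29.7+s); print(Rt.round(3)); print(move(Rt,GR+.12*AX))
E
```

```text
grip [ 0.5223 -0.254   0.1135] ax [0.082 0.524 0.848]
0.2 [(np.float64(-0.4), 0.04), (np.float64(-0.3), 0.0), (np.float64(-0.2), 0.0), (np.float64(-0.1), 0.09), (np.float64(-0.0), 0.09), (np.float64(0.1), 0.01), (np.float64(0.2), 0.01), (np.float64(0.3), 0.02), (np.float64(0.4), 0.02), (np.float64(0.5), 0.06)]
0.3 [(np.float64(-0.4), 0.04), (np.float64(-0.3), 0.0), (np.float64(-0.2), 0.01), (np.float64(-0.1), 0.09), (np.float64(-0.0), 0.09), (np.float64(0.1), 0.01), (np.float64(0.2), 0.01), (np.float64(0.3), 0.02), (np.float64(0.4), 0.03), (np.float64(0.5), 0.07)]
0.4 [(np.float64(-0.4), 0.1), (np.float64(-0.3), 0.13), (np.float64(-0.2), 0.01), (np.float64(-0.1), 0.09), (np.float64(-0.0), 0.09), (np.float64(0.1), 0.01), (np.float64(0.2), 0.01), (np.float64(0.3), 0.02), (np.float64(0.4), 0.02), (np.float64(0.5), 0.07)]
0.5 [(np.float64(-0.4), 0.1), (np.float64(-0.3), 0.13), (np.float64(-0.2), 0.01), (np.float64(-0.1), 0.09), (np.float64(-0.0), 0.09), (np.float64(0.1), 0.01), (np.float64(0.2), 0.01), (np.float64(0.3), 0.0), (np.float64(0.4), 0.08), (np.float64(0.5), 0.09)]
0.6 [(np.flo
[... 349 characters left out ...]
), (np.float64(-0.0), 0.09), (np.float64(0.1), 0.56), (np.float64(0.2), 0.34), (np.float64(0.3), 0.0), (np.float64(0.4), 0.11), (np.float64(0.5), 0.0)]
0.8 [(np.float64(-0.4), 0.04), (np.float64(-0.3), 0.03), (np.float64(-0.2), 0.06), (np.float64(-0.1), 0.1), (np.float64(-0.0), 0.46), (np.float64(0.1), 0.46), (np.float64(0.2), 0.28), (np.float64(0.3), 0.0), (np.float64(0.4), 0.03), (np.float64(0.5), 0.0)]
[[-0.082  0.923  0.376]
 [-0.524  0.281 -0.804]
 [-0.848 -0.263  0.46 ]]
(array([ 2.4012,  0.1367, -0.7149]), array([ 0.027 , -0.5647, -0.6028]))
[[-0.082 -0.923 -0.376]
 [-0.524 -0.281  0.804]
 [-0.848  0.263 -0.46 ]]
(array([-0.6415,  0.5585,  0.1068]), array([ 0.027 , -0.5647, -0.6028]))
```

Call:
step_arm:
  moves:
    - [[0,0,0,-0.06,-0.287,-0.279,1],[0,0,0,-0.06,-0.287,-0.279,1],[0,0,0,-0.06,-0.287,-0.279,1],[0,0,0,-0.06,-0.287,-0.279,1],[0,0,0,-0.06,-0.287,-0.279,1],[0,0,0,-0.06,-0.287,-0.279,1],[0,0,0,-0.06,-0.287,-0.279,1],[0,0,0,-0.06,-0.287,-0.279,1],[0,0,0,-0.06,-0.287,-0.279,1],[0,0,0,-0.06,-0.287,-0.279,1]]

```text
clock: 3.0
tcp_pos: [0.3617, 0.1983, 0.3026]
orientation: [0.569, -0.42, 0.569, 0.42]
wrist_force: [-1.5, -0.6, -0.7]
finger_gap: 0.0852
```

```bash
python3 - <<'E'
from h import *
T,s=tcp(); print(T.round(3),s['joint_pos'].round(3),s['clock'])
print(move(tooldir(209.7),GR+.13*AX), (GR+.13*AX).round(3))
E
```

```text
[[ 0.001 -0.955  0.296  0.362]
 [ 0.001  0.296  0.955  0.198]
 [-1.    -0.     0.001  0.303]
 [ 0.     0.     0.     1.   ]] [ 0.306 -0.017 -0.198  1.388  0.     0.606] 3.0
(array([-0.6458,  0.5594,  0.1063]), array([ 0.0787, -0.2771, -0.3165])) [ 0.533 -0.186  0.224]
```

Call:
step_arm:
  moves:
    - [[-0.646,0.559,0.106,0.079,-0.277,-0.317,1],[-0.646,0.559,0.106,0.079,-0.277,-0.317,1],[-0.646,0.559,0.106,0.079,-0.277,-0.317,1],[-0.646,0.559,0.106,0.079,-0.277,-0.317,1],[-0.646,0.559,0.106,0.079,-0.277,-0.317,1],[-0.646,0.559,0.106,0.079,-0.277,-0.317,1],[-0.646,0.559,0.106,0.079,-0.277,-0.317,1],[-0.646,0.559,0.106,0.079,-0.277,-0.317,1],[-0.646,0.559,0.106,0.079,-0.277,-0.317,1],[-0.646,0.559,0.106,0.079,-0.277,-0.317,1],[-0.646,0.559,0.106,0.079,-0.277,-0.317,1],[-0.646,0.559,0.106,0.079,-0.277,-0.317,1]]

```text
clock: 4.2
tcp_pos: [0.5326, -0.1844, 0.2234]
orientation: [-0.21, 0.645, -0.56, -0.476]
wrist_force: [-0.5, -0.5, 0.3]
finger_gap: 0.0853
```

```bash
python3 - <<'E'
from h import *
T,s=tcp(); print(T.round(3),s['joint_pos'].round(3),s['clock'],s['wrist_force'].round(2),s['ft_torque'].round(3))
print(move(tooldir(209.7),GR+.13*AX))
K,cw=wcal(); im,d=env.read_camera('wrist'); save('w1.png',im); np.save('w1.npy',d)
P=back(d,K,cw); np.save('w1P.npy',P); F=face(P).reshape(-1,3)
m=(F[:,2]>.126)&(F[:,2]<.14)&(abs(F[:,1])<.05)&(abs(F[:,0]-.02)<.05)&(d.ravel()>0)
print(m.sum(),cv2.minAreaRect((F[m][:,:2]*1000).astype(np.float32)),np.median(F[m][:,2]))
m=(F[:,2]>.094)&(F[:,2]<.102)&(abs(F[:,1])<.05)&(abs(F[:,0]-.02)<.05); print(m.sum(),F[m].min(0).round(4),F[m].max(0).round(4),np.median(F[m],0).round(4))
E
```

```text
[[-0.081 -0.922 -0.378  0.533]
 [-0.523 -0.284  0.804 -0.184]
 [-0.849  0.263 -0.459  0.223]
 [ 0.     0.     0.     1.   ]] [-0.204  0.296 -0.133  1.11  -0.557 -0.579] 4.2 [-0.55 -0.45  0.33] [ 0.469 -0.068 -0.042]
(array([0.0028, 0.0002, 0.0014]), array([ 0.0005,  0.0003, -0.0015]))
1839 ((19.965824127197266, 2.7293624877929688), (17.58670997619629, 63.89005661010742), 29.172693252563477) 0.13318364281673567
2827 [-0.0158 -0.0332  0.094 ] [0.0563 0.0385 0.1019] [0.0215 0.0005 0.0994]
```

View pics/w1.png

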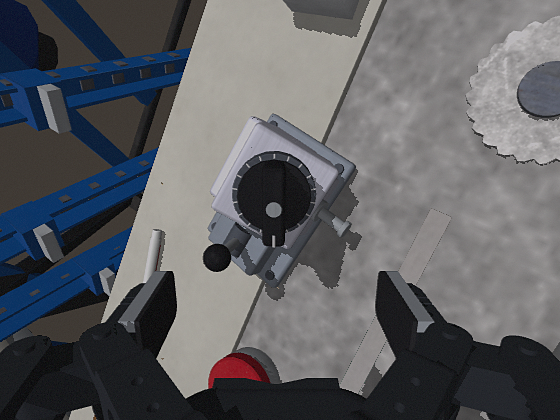

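The wrist view shows the wing vertical at (275,200), centred between the fingers, and the lock ball at (217,257). It agrees with the other cameras to about 1–2 mm and 0.5°. I'll descend now.

Call:
step_arm:
  moves:
    - [[0.003,0,0.001,0.03,0,-0.001,0.7],[0.003,0,0.001,0.06,0,-0.001,0.7],[0.003,0,0.001,0.085,0,-0.001,0.7],[0.003,0,0.001,0.105,0,-0.001,0.7],[0.003,0,0.001,0.12,0,-0.001,0.7],[0.003,0,0.001,0.13,0,-0.001,0.7],[0.003,0,0.001,0.137,0,-0.001,0.7],[0.003,0,0.001,0.137,0,-0.001,0.7]]

```text
clock: 5.05
tcp_pos: [0.5219, -0.2564, 0.1075]
orientation: [-0.21, 0.644, -0.561, -0.475]
wrist_force: [-0.1, 0.1, -0.1]
finger_gap: 0.0597
```

```bash
cat >> h.py <<'E'
def rep():
    T,s=tcp(); t=T[:3,3]; f=face(t)
    z=T[:3,2]; zz=Ra.T@z; ang=np.degrees(np.arctan2(zz[1],zz@ex))%360-180
    F=s['wrist_force']; M=s['ft_torque']
    print('t %.2f gap %.4f ang %.2f deg tcpF(s,y,n) %s lean %.3f F_tool %s M_ax %.3f M_tool %s F.ax %.2f j6 %.3f'%(s['clock'],s['finger_gap'],ang,f.round(4),np.degrees(np.arccos(-T[:3,0]@AX)),(T[:3,:3].T@F).round(2),M@AX,(T[:3,:3].T@M).round(3),F@AX,s['joint_pos'][5]))
    return T,s
E
python3 -c "
from h import *
rep()
im,d=env.read_camera('wrist'); save('w2.png',im)"
```

```text
t 5.05 gap 0.0597 ang 29.73 deg tcpF(s,y,n) [0.0203 0.0013 0.1141] lean 0.034 F_tool [0.03 0.01 0.12] M_ax 0.029 M_tool [-0.029 -0.423 -0.274] F.ax -0.03 j6 -0.730
```

View pics/w2.png

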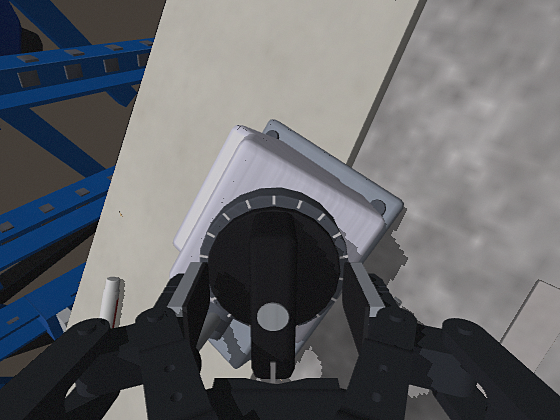

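The wing is centred between the pads. I'll close on it.

Call:
step_arm:
  force: 60
  moves:
    - [[0,0,0,0,0,0,0],[0,0,0,0,0,0,0],[0,0,0,0,0,0,0],[0,0,0,0,0,0,0],[0,0,0,0,0,0,0],[0,0,0,0,0,0,0],[0,0,0,0,0,0,0],[0,0,0,0,0,0,0]]

```text
clock: 5.9
tcp_pos: [0.5229, -0.2565, 0.109]
orientation: [-0.211, 0.645, -0.561, -0.474]
wrist_force: [-0.5, 2.4, 5.6]
finger_gap: 0.017
```

```bash
python3 -c "
from h import *
rep()"
```

```text
t 5.90 gap 0.0170 ang 29.67 deg tcpF(s,y,n) [0.021  0.0022 0.1154] lean 0.144 F_tool [-5.94  1.26 -0.48] M_ax -0.068 M_tool [ 0.068 -0.417 -0.019] F.ax 5.94 j6 -0.730
```

Call:
step_arm:
  moves:
    - [[0.06,0,0,0,0,0,0],[0.12,0,0,0,0,0,0],[0.18,0,0,0,0,0,0],[0.24,0,0,0,0,0,0],[0.3,0,0,0,0,0,0],[0.35,0,0,0,0,0,0],[0.35,0,0,0,0,0,0]]

```text
clock: 6.6
tcp_pos: [0.5228, -0.2563, 0.1089]
orientation: [0.32, -0.598, 0.635, 0.369]
wrist_force: [-0.6, 2.3, 1.6]
finger_gap: 0.0171
```

```bash
python3 -c "
from h import *
rep()"
```

```text
t 6.60 gap 0.0171 ang 9.63 deg tcpF(s,y,n) [0.0208 0.0021 0.1154] lean 0.137 F_tool [-2.49  0.76  1.2 ] M_ax -0.065 M_tool [ 0.067 -0.598  0.04 ] F.ax 2.49 j6 -0.380
```

Call:
step_arm:
  moves:
    - [[0.09,0,0,0,0,0,0],[0.18,0,0,0,0,0,0],[0.27,0,0,0,0,0,0],[0.36,0,0,0,0,0,0],[0.45,0,0,0,0,0,0],[0.54,0,0,0,0,0,0],[0.63,0,0,0,0,0,0],[0.72,0,0,0,0,0,0],[0.81,0,0,0,0,0,0],[0.9,0,0,0,0,0,0],[1.0,0,0,0,0,0,0],[1.047,0,0,0,0,0,0]]

```text
clock: 7.8
tcp_pos: [0.5232, -0.2558, 0.1085]
orientation: [0.577, -0.358, 0.734, 0.002]
wrist_force: [3.0, 3.1, 0.1]
finger_gap: 0.017
```

```bash
python3 -c "
from h import *
rep()"
```

```text
t 7.80 gap 0.0170 ang -50.43 deg tcpF(s,y,n) [0.0201 0.0024 0.1154] lean 0.189 F_tool [-1.99  0.69  3.78] M_ax 0.190 M_tool [-0.188 -0.541  0.365] F.ax 2.01 j6 0.669
```

Call:
step_arm:
  moves:
    - [[0.06,0,0,0,0,0,0],[0.12,0,0,0,0,0,0],[0.18,0,0,0,0,0,0],[0.18,0,0,0,0,0,0]]

```text
clock: 8.2
tcp_pos: [0.5233, -0.2556, 0.1085]
orientation: [0.606, -0.305, 0.732, -0.063]
wrist_force: [1.7, 0.9, 1.3]
finger_gap: 0.0172
```

```bash
python3 -c "
from h import *
rep()"
```

```text
t 8.20 gap 0.0172 ang -60.69 deg tcpF(s,y,n) [0.0199 0.0025 0.1154] lean 0.197 F_tool [-1.71 -0.48  1.52] M_ax -0.083 M_tool [ 0.084 -0.023  0.302] F.ax 1.72 j6 0.848
```

Call:
step_arm:
  moves:
    - [[0.06,0,0,0,0,0,0],[0.12,0,0,0,0,0,0],[0.168,0,0,0,0,0,0],[0.168,0,0,0,0,0,0]]

```text
clock: 8.6
tcp_pos: [0.5234, -0.2556, 0.1084]
orientation: [0.63, -0.254, 0.724, -0.124]
wrist_force: [1.6, 2.1, 1.3]
finger_gap: 0.017
```

```bash
python3 -c "
from h import *
rep()"
```

```text
t 8.60 gap 0.0170 ang -70.21 deg tcpF(s,y,n) [0.0199 0.0026 0.1154] lean 0.201 F_tool [-2.3   0.79  1.67] M_ax -0.118 M_tool [0.119 0.073 0.287] F.ax 2.31 j6 1.015
```

Call:
step_arm:
  moves:
    - [[0.04,0,0,0,0,0,0],[0.08,0,0,0,0,0,0],[0.09,0,0,0,0,0,0],[0.09,0,0,0,0,0,0]]

```text
clock: 9.0
tcp_pos: [0.5235, -0.2556, 0.1084]
orientation: [0.64, -0.226, 0.718, -0.156]
wrist_force: [2.0, 1.8, -0.6]
finger_gap: 0.0169
```

```bash
python3 -c "
from h import *
rep()"
```

```text
t 9.00 gap 0.0169 ang -75.26 deg tcpF(s,y,n) [0.0198 0.0027 0.1154] lean 0.207 F_tool [-0.58  1.6   2.2 ] M_ax 0.072 M_tool [-0.071  0.014  0.27 ] F.ax 0.59 j6 1.103
```

Call:
step_arm:
  moves:
    - [[0.06,0,0,0,0,0,0],[0.12,0,0,0,0,0,0],[0.18,0,0,0,0,0,0],[0.24,0,0,0,0,0,0],[0.262,0,0,0,0,0,0],[0.262,0,0,0,0,0,0]]

```text
clock: 9.6
tcp_pos: [0.5237, -0.2556, 0.1084]
orientation: [0.664, -0.14, 0.691, -0.248]
wrist_force: [2.2, 1.6, -0.6]
finger_gap: 0.0171
```

```bash
python3 -c "
from h import *
rep()"
```

```text
t 9.60 gap 0.0171 ang -90.20 deg tcpF(s,y,n) [0.0198 0.0029 0.1154] lean 0.226 F_tool [-0.5   1.95  1.97] M_ax -0.083 M_tool [0.084 0.055 0.365] F.ax 0.51 j6 1.363
```

Call:
step_arm:
  moves:
    - [[0.04,0,0,0,0,0,0],[0.08,0,0,0,0,0,0],[0.09,0,0,0,0,0,0],[0.09,0,0,0,0,0,0]]

```text
clock: 10.0
tcp_pos: [0.5238, -0.2556, 0.1084]
orientation: [0.67, -0.111, 0.68, -0.278]
wrist_force: [3.4, 2.2, -0.6]
finger_gap: 0.0172
```

```bash
python3 -c "
from h import *
rep()"
```

```text
t 10.00 gap 0.0172 ang -95.26 deg tcpF(s,y,n) [0.0198 0.003  0.1155] lean 0.239 F_tool [-0.93  2.84  2.81] M_ax 0.361 M_tool [-0.36  -0.02   0.226] F.ax 0.94 j6 1.452
```

Call:
step_arm:
  moves:
    - [[0.015,0,0,0,0,0,0],[0.025,0,0,0,0,0,0],[0.025,0,0,0,0,0,0]]

```text
clock: 10.3
tcp_pos: [0.524, -0.2556, 0.1084]
orientation: [0.671, -0.103, 0.676, -0.286]
wrist_force: [4.6, 0.3, -1.5]
finger_gap: 0.0171
```

```bash
python3 -c "
from h import *
rep()"
```

```text
t 10.30 gap 0.0171 ang -96.65 deg tcpF(s,y,n) [0.0197 0.0031 0.1154] lean 0.250 F_tool [0.74 2.18 4.23] M_ax 0.892 M_tool [-0.891 -0.238  0.417] F.ax -0.72 j6 1.476
```

The torque slope is about 22 N m/rad and the reading is about 0.9 N m. That is the end stop, 6 clicks from the start, so notch 0 is at tool angle −90.3°. I'll back off four clicks to −10.3°, which is −1.507 rad.

Call:
step_arm:
  moves:
    - [[-0.07,0,0,0,0,0,0],[-0.14,0,0,0,0,0,0],[-0.21,0,0,0,0,0,0],[-0.28,0,0,0,0,0,0],[-0.35,0,0,0,0,0,0],[-0.42,0,0,0,0,0,0],[-0.49,0,0,0,0,0,0],[-0.56,0,0,0,0,0,0],[-0.63,0,0,0,0,0,0],[-0.7,0,0,0,0,0,0],[-0.76,0,0,0,0,0,0],[-0.8,0,0,0,0,0,0]]

```text
clock: 11.5
tcp_pos: [0.5231, -0.2556, 0.1084]
orientation: [0.578, -0.356, 0.734, 0.0]
wrist_force: [-0.0, 2.2, 3.4]
finger_gap: 0.0172
```

```bash
python3 -c "
from h import *
T,s=rep(); print(move(tooldir(180-10.3),T[:3,3]))"
```

```text
t 11.50 gap 0.0172 ang -50.74 deg tcpF(s,y,n) [0.0199 0.0023 0.1154] lean 0.176 F_tool [-4.01  0.22 -0.26] M_ax -0.096 M_tool [0.097 0.129 0.471] F.ax 4.01 j6 0.675
(array([-0.7057,  0.0025,  0.0019]), array([0., 0., 0.]))
```

Call:
step_arm:
  moves:
    - [[-0.07,0,0,0,0,0,0],[-0.14,0,0,0,0,0,0],[-0.21,0,0,0,0,0,0],[-0.28,0,0,0,0,0,0],[-0.35,0,0,0,0,0,0],[-0.42,0,0,0,0,0,0],[-0.49,0,0,0,0,0,0],[-0.56,0.001,0,0,0,0,0],[-0.63,0.002,0.001,0,0,0,0],[-0.69,0.002,0.002,0,0,0,0],[-0.705,0.002,0.002,0,0,0,0],[-0.705,0.002,0.002,0,0,0,0]]

```text
clock: 12.7
tcp_pos: [0.5228, -0.256, 0.1087]
orientation: [0.418, -0.533, 0.691, 0.253]
wrist_force: [0.0, -0.7, 3.0]
finger_gap: 0.017
```

```bash
python3 -c "
from h import *
T,s=rep(); print(move(tooldir(180-10.3),T[:3,3]))"
```

```text
t 12.70 gap 0.0170 ang -10.44 deg tcpF(s,y,n) [0.0204 0.002  0.1154] lean 0.023 F_tool [-2.16 -0.51 -2.09] M_ax 0.032 M_tool [-0.032 -0.026  0.111] F.ax 2.16 j6 -0.027
(array([-0.0025, -0.0003, -0.0003]), array([0., 0., 0.]))
```

At the fourth notch, with about zero torque. I'll open, retreat along the axis and look.

Call:
step_arm:
  moves:
    - [[0,0,0,0,0,0,0.5],[0,0,0,0,0,0,0.5],[0,0,0,0,0,0,0.5],[0,0,0,0,0,0,0.5],[0,0,0,0,0,0,0.5],[0,0,0,-0.02,0,0,0.5],[0,0,0,-0.05,0,0,0.5],[0,0,0,-0.09,0,0,0.5],[0,0,0,-0.13,0,0,0.5],[0,0,0,-0.13,0,0,0.5]]

```text
clock: 13.7
tcp_pos: [0.5365, -0.1866, 0.2242]
orientation: [0.42, -0.535, 0.688, 0.251]
wrist_force: [0.9, -0.7, -0.1]
finger_gap: 0.0427
```

```bash
cat > look.py <<'E'
from h import *
import sys
def wing(c,tag):
    K,cw=wcal() if c=='wrist' else w2c(c)
    im,d=env.read_camera(c); save(tag+c+'.png',im); P=back(d,K,cw); F=face(P).reshape(-1,3); ok=d.ravel()>0
    m=(F[:,2]>.126)&(F[:,2]<.14)&(abs(F[:,1])<.045)&(abs(F[:,0]-.02)<.045)&ok
    print(c,m.sum(),cv2.minAreaRect((F[m][:,:2]*1000).astype(np.float32)))
    A=(P.reshape(-1,3)-o)@Ra
    m=ok&(A[:,1]>.06)&(A[:,1]<.1)&(A[:,2]>.08)&(A[:,2]<.13)&(abs(A[:,0])<.07); print('ball',m.sum(),A[m].min(0).round(4),A[m].max(0).round(4)) if m.sum() else print('no ball')
    return A[m]
if __name__=='__main__':
    rep()
    for c in sys.argv[2:]: wing(c,sys.argv[1])
E
python3 look.py a wrist scene top
```

```text
t 13.70 gap 0.0427 ang -10.57 deg tcpF(s,y,n) [0.0217 0.0049 0.2508] lean 0.475 F_tool [ 0.39 -1.02 -0.22] M_ax -0.034 M_tool [ 0.037 -0.437  0.038] F.ax -0.38 j6 0.120
wrist 1873 ((19.559078216552734, 2.467741012573242), (63.030338287353516, 17.830810546875), 78.86115264892578)
ball 606 [-0.0317  0.0672  0.0803] [-0.0087  0.0913  0.1112]
scene 139 ((19.952959060668945, -1.4063606262207031), (62.52284240722656, 20.982725143432617), 77.42589569091797)
ball 123 [-0.0293  0.0635  0.0801] [-0.0045  0.0859  0.1101]
top 243 ((20.25381088256836, 3.077777862548828), (64.225830078125, 19.436803817749023), 81.2845458984375)
ball 113 [-0.0305  0.0681  0.0933] [-0.0057  0.093   0.1119]
```

View pics/awrist.png

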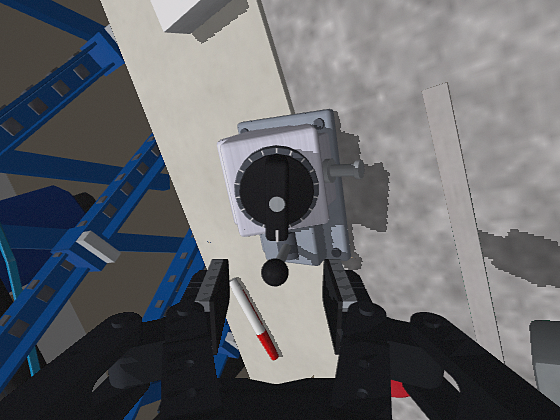

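The dial reads −40° net on the wrist camera (119.2°→78.9°), which is 6 clicks clockwise and 4 back. The wing is at (280,190) and the lock ball at (275,272). For the lock, I'll close the fingers, point the tool down and come in on the ball's front side.

```bash
cat >> h.py <<'E'
def adj(p): return Ra@np.asarray(p,float)+o
RL=np.stack([[0,0,-1.],np.cross(-Ra[:,0],[0,0,-1.]),-Ra[:,0]],1)
def repl():
    T,s=tcp(); print('t %.2f'%s['clock'],'tcp adj',(Ra.T@(T[:3,3]-o)).round(4),'Fadj',(Ra.T@s['wrist_force']).round(2),'gap',round(float(s['finger_gap']),4),'q',s['joint_pos'].round(2))
E
python3 - <<'E'
from h import *
repl(); print(RL.round(3))
print(adj([-.060,.082,.23]),move(RL,adj([-.060,.082,.23])))
E
```

```text
t 13.85 tcp adj [-0.1129  0.0019  0.2185] Fadj [ 0.34 -0.03 -0.47] gap 0.0425 q [-0.21  0.3  -0.14  1.1  -0.56  0.12]
[[ 0.    -0.988  0.155]
 [ 0.     0.155  0.988]
 [-1.     0.     0.   ]]
[ 0.60428925 -0.25239686  0.23      ] (array([-0.1772, -0.5571,  0.0506]), array([ 0.0182, -0.088 , -0.0357]))
```

Call:
step_arm:
  moves:
    - [[0,0,0,-0.02,0,0,0.2],[-0.09,-0.28,0.025,0.0,-0.044,-0.018,0],[-0.177,-0.557,0.051,0.018,-0.088,-0.036,0],[-0.177,-0.557,0.051,0.018,-0.088,-0.036,0],[-0.177,-0.557,0.051,0.018,-0.088,-0.036,0],[-0.177,-0.557,0.051,0.018,-0.088,-0.036,0],[-0.177,-0.557,0.051,0.018,-0.088,-0.036,0],[-0.177,-0.557,0.051,0.018,-0.088,-0.036,0]]

```text
clock: 14.65
tcp_pos: [0.6037, -0.2517, 0.2293]
orientation: [0.537, -0.459, 0.538, 0.46]
wrist_force: [0.0, -0.4, 0.2]
finger_gap: -0.0003
```

```bash
python3 - <<'E'
from h import *
repl(); print(move(RL,adj([-.060,.082,.097])))
im,d=env.read_camera('wrist'); save('l1.png',im)
E
```

```text
t 14.65 tcp adj [-0.0606  0.0813  0.2293] Fadj [0.38 0.09 0.18] gap -0.0003 q [-0.52  0.48  0.26  1.35 -0.   -0.36]
(array([-0.0001, -0.0008, -0.0021]), array([ 0.1323, -0.0009, -0.0005]))
```

View pics/l1.png

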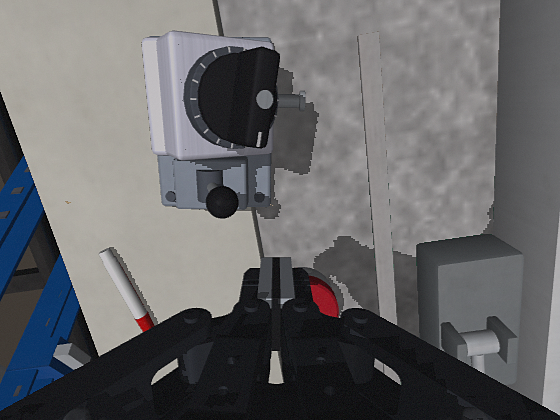

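The closed fingertips are at (275,275) and stand on the front side of the ball, which is at (222,201). The wide linkages stay above ball height. Descending.

Call:
step_arm:
  moves:
    - [[0,0,-0.002,0.04,-0.001,0,0],[0,0,-0.002,0.08,-0.001,0,0],[0,0,-0.002,0.11,-0.001,0,0],[0,0,-0.002,0.125,-0.001,0,0],[0,0,-0.002,0.132,-0.001,0,0],[0,0,-0.002,0.132,-0.001,0,0]]

```text
clock: 15.3
tcp_pos: [0.6045, -0.2499, 0.0972]
orientation: [0.536, -0.46, 0.537, 0.46]
wrist_force: [0.4, 0.8, 0.8]
finger_gap: -0.0
```

```bash
python3 - <<'E'
from h import *
repl(); print(move(RL,adj([-.0,.082,.097])))
im,d=env.read_camera('wrist'); save('l2.png',im)
im,d=env.read_camera('scene'); cv2.imwrite('pics/l2s.png',cv2.resize(cv2.cvtColor(im,cv2.COLOR_RGB2BGR)[170:300,300:460],None,fx=4,fy=4,interpolation=cv2.INTER_CUBIC))
E
```

```text
t 15.30 tcp adj [-0.0625  0.0818  0.0972] Fadj [-0.84  0.24  0.78] gap -0.0 q [-0.51  0.54  0.03  1.06 -0.   -0.36]
(array([ 0.0026, -0.0008, -0.0007]), array([ 0.0003, -0.    , -0.0625]))
```

View pics/l2.png

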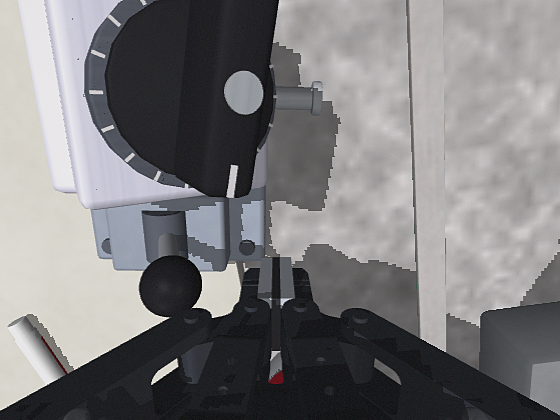

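View pics/l2s.png

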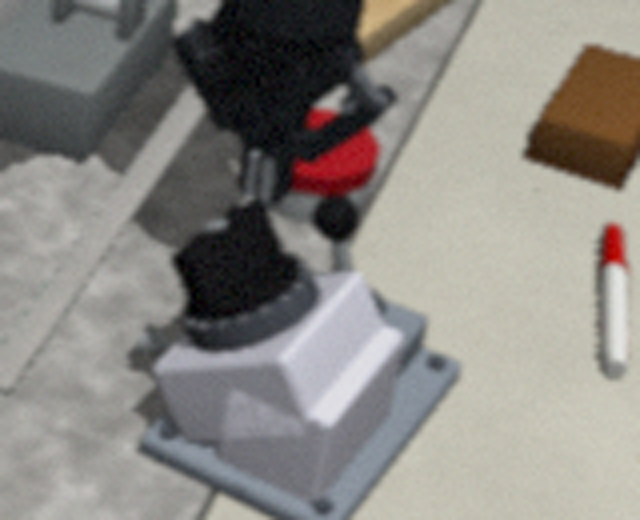

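The ball at (170,287) lies level with the fingertips, with nothing between them. I'll push toward the back (tool −z).

Call:
step_arm:
  moves:
    - [[0,0,0,0,0,-0.01,0],[0,0,0,0,0,-0.016,0],[0,0,0,0,0,-0.02,0],[0,0,0,0,0,-0.024,0],[0,0,0,0,0,-0.028,0],[0,0,0,0,0,-0.032,0],[0,0,0,0,0,-0.036,0],[0,0,0,0,0,-0.04,0],[0,0,0,0,0,-0.044,0],[0,0,0,0,0,-0.048,0],[0,0,0,0,0,-0.05,0]]

```text
clock: 16.5
tcp_pos: [0.5977, -0.3009, 0.0991]
orientation: [0.537, -0.461, 0.537, 0.459]
wrist_force: [-0.9, 0.9, 0.1]
finger_gap: -0.0001
```

```bash
python3 - <<'E'
from h import *
repl(); print(move(RL,adj([.01,.082,.097])))
im,d=env.read_camera('wrist'); save('l3.png',im)
E
```

```text
t 16.50 tcp adj [-0.011   0.083   0.0991] Fadj [-0.74 -0.99  0.1 ] gap -0.0001 q [-0.59  0.56  0.07  1.08 -0.   -0.43]
(array([ 0.0016, -0.0019,  0.0021]), array([ 0.0021,  0.0011, -0.021 ]))
```

View pics/l3.png

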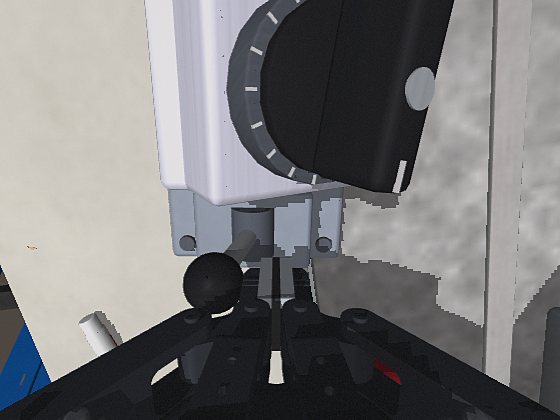

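Call:
step_arm:
  moves:
    - [[0.002,0,0.002,0.002,0.001,-0.004,0],[0.002,0,0.002,0.002,0.001,-0.008,0],[0.002,0,0.002,0.002,0.001,-0.011,0],[0.002,0,0.002,0.002,0.001,-0.012,0],[0.002,0,0.002,0.002,0.001,-0.012,0]]

```text
clock: 17.05
tcp_pos: [0.5947, -0.3131, 0.097]
orientation: [0.537, -0.46, 0.538, 0.459]
wrist_force: [-0.0, -0.3, 0.1]
finger_gap: -0.0001
```

```bash
python3 -c "
from h import *
repl()"
```

```text
t 17.05 tcp adj [0.0015 0.0819 0.097 ] Fadj [0.3  0.02 0.06] gap -0.0001 q [-0.6   0.57  0.08  1.08 -0.   -0.45]
```

Call:
step_arm:
  moves:
    - [[0,0,0,0,0,-0.002,0],[0,0,0,0,0,-0.004,0],[0,0,0,0,0,-0.004,0]]

```text
clock: 17.35
tcp_pos: [0.594, -0.3173, 0.0969]
orientation: [0.537, -0.46, 0.538, 0.459]
wrist_force: [0.3, 0.9, 0.0]
finger_gap: 0.0004
```

```bash
python3 -c "
from h import *
repl()"
```

```text
t 17.35 tcp adj [0.0057 0.0819 0.0969] Fadj [-0.96  0.13  0.04] gap 0.0004 q [-0.61  0.57  0.08  1.08 -0.   -0.45]
```

Call:
step_arm:
  moves:
    - [[0,0,0,0,0,-0.0015,0],[0,0,0,0,0,-0.003,0],[0,0,0,0,0,-0.003,0]]

```text
clock: 17.65
tcp_pos: [0.5936, -0.3201, 0.0969]
orientation: [0.537, -0.46, 0.538, 0.459]
wrist_force: [0.7, 1.8, -0.4]
finger_gap: 0.0002
```

```bash
python3 -c "
from h import *
repl()
im,d=env.read_camera('wrist'); save('l4.png',im)"
```

```text
t 17.65 tcp adj [0.0085 0.0819 0.0969] Fadj [-1.91  0.46 -0.42] gap 0.0002 q [-0.61  0.57  0.09  1.08 -0.   -0.46]
```

View pics/l4.png

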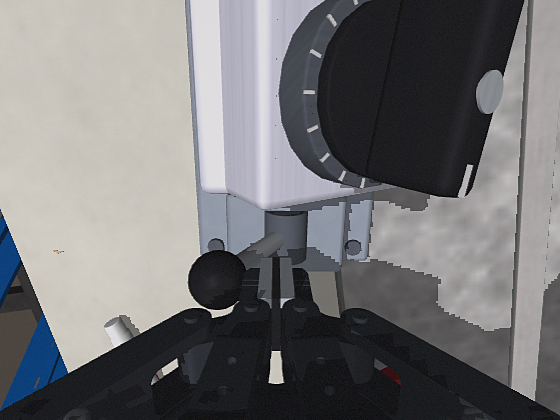

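Call:
step_arm:
  moves:
    - [[0,0,0,0,0,-0.0015,0],[0,0,0,0,0,-0.003,0],[0,0,0,0,0,-0.003,0]]

```text
clock: 18.0
tcp_pos: [0.5935, -0.3206, 0.0968]
orientation: [0.538, -0.459, 0.536, 0.461]
wrist_force: [1.5, 9.1, 1.0]
finger_gap: -0.0002
```

```bash
python3 -c "
from h import *
repl()"
```

```text
t 18.00 tcp adj [0.009  0.0819 0.0968] Fadj [-9.19  0.1   1.02] gap -0.0002 q [-0.62  0.58  0.09  1.09  0.   -0.46]
```

Call:
step_arm:
  moves:
    - [[0,0,0,0,0,-0.0015,0],[0,0,0,0,0,-0.002,0],[0,0,0,0,0,-0.002,0]]

```text
clock: 18.3
tcp_pos: [0.5935, -0.3205, 0.0969]
orientation: [0.538, -0.459, 0.535, 0.462]
wrist_force: [2.6, 7.9, 1.6]
finger_gap: 0.0003
```

```bash
python3 -c "
from h import *
repl()"
```

```text
t 18.30 tcp adj [0.009  0.0819 0.0969] Fadj [-8.16  1.32  1.56] gap 0.0003 q [-0.62  0.58  0.09  1.09  0.01 -0.46]
```

The lever is at its stop: about 9 N and no further motion. I'll back off and lift away.

Call:
step_arm:
  moves:
    - [[0,0,0,0,0,0.01,0],[0,0,0,0,0,0.025,0],[0,0,0,-0.02,0,0.035,0],[0,0,0,-0.06,0,0.04,0],[0,0,0,-0.11,0,0.06,0],[0,0,0,-0.15,0,0.1,0],[0,0,0,-0.15,0,0.12,0],[0,0,0,-0.15,0,0.12,0]]

```text
clock: 19.1
tcp_pos: [0.6133, -0.1995, 0.2511]
orientation: [0.538, -0.462, 0.533, 0.461]
wrist_force: [-0.1, -0.3, 0.4]
finger_gap: -0.0002
```

```bash
python3 look.py f wrist scene top; python3 - <<'E'
from h import *
repl()
for c in ['scene','top']:
    im=cv2.imread(f'pics/f{c}.png'); a=cv2.imread(f'pics/{c}0.png')
    u0,v0=(300,170) if c=='scene' else (310,110)
    cv2.imwrite(f'pics/fz{c}.png',np.hstack([cv2.resize(x[v0:v0+150,u0:u0+130],None,fx=3,fy=3,interpolation=cv2.INTER_CUBIC) for x in (a,im)]))
E
```

```text
t 19.10 gap -0.0002 ang 0.43 deg tcpF(s,y,n) [0.0367 0.0827 0.2731] lean 32.283 F_tool [-0.41  0.09 -0.31] M_ax 0.004 M_tool [0.01  0.041 0.023] F.ax 0.18 j6 -0.293
wrist 2356 ((20.0458927154541, 3.062784194946289), (64.0530776977539, 18.655414581298828), 79.84137725830078)
ball 827 [0.0197 0.0673 0.0803] [0.0438 0.0921 0.1074]
scene 137 ((21.726051330566406, -0.8487739562988281), (61.2078742980957, 19.306549072265625), 78.11346435546875)
ball 119 [0.0229 0.063  0.0803] [0.0465 0.0857 0.1051]
top 0 ((0.0, 0.0), (0.0, 0.0), 0.0)
ball 108 [0.0208 0.0682 0.0896] [0.0451 0.0907 0.1073]
t 19.25 tcp adj [-0.1104  0.0814  0.2471] Fadj [1.72 0.03 0.57] gap -0.0001 q [-0.45  0.45  0.26  1.38  0.01 -0.29]
```

View pics/fzscene.png

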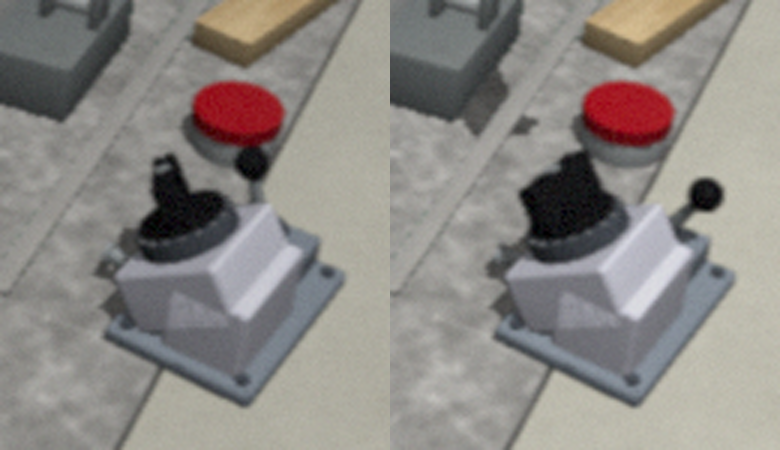

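View pics/fwrist.png

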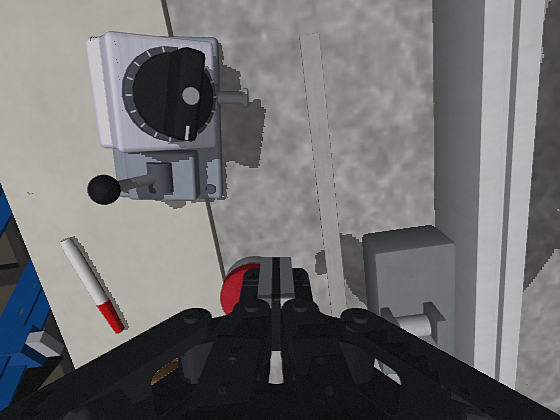

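View pics/fztop.png

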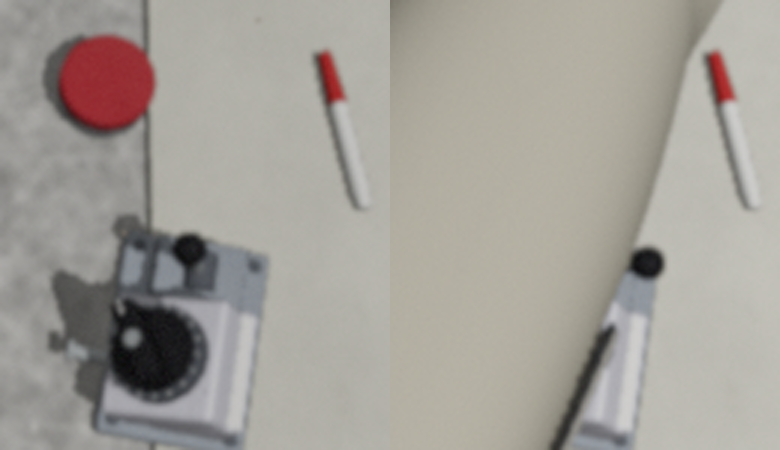

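```bash
python3 -c "
from h import *
repl(); print(env.hand_in())"
```

```text
t 19.25 tcp adj [-0.1104  0.0814  0.2471] Fadj [1.72 0.03 0.57] gap -0.0001 q [-0.45  0.45  0.26  1.38  0.01 -0.29]
the job is handed in; nothing more can be done
None
```

The micro-adjuster is re-zeroed and locked. The job was handed in at 19.25 s, with the arm clear of everything.

- **Dial to the stop:** I turned the wing clockwise and reached the end stop 6 clicks from where it started. The torque there was about 0.9 N m and rose at roughly 22 N m per rad, well under the 3 N m forcing limit.
- **Backed off four clicks:** I turned it 80° anticlockwise to the fourth notch, where the torque read about zero, then let go.
- **Dial check:** The wing's net change was about −40° on both the wrist and scene cameras, both straight after release and after the lock was pushed. That matches 6 clicks one way and 4 back. The wing angle readings varied by about 1–2° between cameras, small against the 20° click.
- **Lock lever:** I pushed it to the back until it stopped moving, at about 8–9 N. The ball then measured x ≈ +33 mm, z ≈ 94 mm, against a nominal +31 and 93. The lever started about 0.2 rad off fully released, so it was never leaning fully forward.
- **Things lying around:** The wax tin looks unmoved in the before-and-after scene pictures. I did not re-measure the saw blade, the caliper or the setting block at the end, but the arm did not go near them.

In the final top view the arm hid the dial, so that camera confirmed only the lock ball at the end.

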